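# Set a test swab soaking and crack open the dry box

## Robot

A 7-joint arm with a two-finger parallel gripper is mounted at the origin on a cart in front of the work surface, level with it; the furniture and walls round the work are solid. World frame = base frame: x ahead of the robot, y to its left, z up, the work surface at z = 0. Lengths are in m, angles in rad, forces in N, time in s.
With the tool pointing down it reaches from about 0.425 to 0.925 m from the base axis. Payload 6.8 kg.
Tool frame: the origin (TCP) lies midway between the tips of the shut fingers; the grasp point (between the pads) lies 19 mm behind it; z points along the fingers, y is the direction in which the jaws open and shut (so a half turn about z gives the same grasp; the last joint's range is limited). The gripper opens to 85 mm and grips with 20 to 120 N. Pads are 22 mm wide; open, the fingers measure 114 mm over their backs; the gripper's body (76 mm by 85 mm) begins 54 mm behind the grasp point. The pads swing forward as they close: fully open they stand 13 mm farther back than shut.
Start: joints at [-1.24, 0.477, 0.022, 1.555, -0.011, 1.109, -0.083], TCP at [0.287, 0.611, 0.231] pointing down, gripper open.
Joint ranges: [-2.96, 2.96], [-0.34, 2.1], [-1.41, 1.46], [0.24, 2.44], [-1.37, 4.51], [0.17, 1.92], [-2.96, 2.96]. Speed limits (rad/s): [2.39, 2.39, 3.14, 3.14, 3.14, 3.14, 3.14].

## Interface

Orientations are given as a rotation vector (axis times angle).
In Python, from bench import r, imaging gives the robot as it stands.
- The arm moves only by the tool jog_arm, never from a script. Its argument "rows" is a list of rows, each an object with "delta_rot": the turn, a rotation vector about the tool's x, y, z in degrees, a list of three; "xyz": the shift along the tool's x, y, z in cm, a list of three; "fingers": the closure, from 0 (fully open) to 1 (shut). A call has exactly 5 rows; each row is the pose to reach, as a shift and turn from the pose measured when the call began, along the tool's axes at that moment; what a row does not reach only later rows make up. A row lasts 1/12 s, in which the tool goes at most 41.7 mm and 7.16 degrees, less where a joint would pass 70% of its speed; a pose out of reach is approached as far as the arm can. A call with a gripper value outside its range is refused whole. The fingers move at their own pace and stop on an object; "grip_force" is the grip in N (left out, the last holds). Time passes only in rows, so rows that repeat a pose let the fingers close, or fill a call up. It gives the time, the measured TCP pose, the force and the opening at its end, in the units of the state.
- r.get_obs(): the state, without advancing time (a new reading comes with each control period).
- imaging.grab_frame(name): name is "scene" or "top"; returns the picture (384x512x3 uint8, blue, green, red); there is no depth.
- imaging.camera_info(name): a dict with "camera_matrix" (3x3 intrinsics, pixels), "xyz" and "attitude" of the camera in the world. Camera axes: x right, y down, z forward; pixel columns grow to the right and rows downward; lengths in m; the calibration is good to about 2 mm. A picture is of the moment at which its call begins. camera_info takes no time and is no camera call.
- r.hand_in(): hands the job in, once; it reports no verdict.
Trained networks look in the newest picture that a camera, given by its name, has taken for a name from the list of things; names that differ only in an ending like _2 or _b are one class to them, and where a whole thing is asked for, a point or a joint stands for the part that bears it (a point fixed in the world has none). Each returns a list of dicts, best first, with "conf" (0 to 1); they miss things now and then, are a little off and sometimes report something else, mostly with a low value. They report only what shows in the picture. A call takes as long as a camera call.
- imaging.find_in(camera, query): "position" ([column, row] in pixels, amid what is visible of it).
- imaging.cut_out(camera, query): "region" (384x512 bool, what is visible of it) and "position" ([column, row] in pixels, amid what is visible of it).
- imaging.tip_of(camera, query): "position" ([column, row] in pixels: a listed point, or the origin of a listed thing).
The state is a dict: "clock": time; "joints": joint angles; "qvel": joint speeds; "tau": joint torques, N m; "tcp_pos": TCP position; "orientation": TCP orientation; "contact_force": force on the tool from outside, world axes, zero at the start; "moment": the same for the moment, N m; "grip_width": finger opening in m.
Only numpy, scipy, OpenCV 4.12 (cv2) and the standard library are available. Lean on these libraries where they do the work, as an engineer would, in place of code of your own. Each camera call takes 0.05 s, during which the arm holds its last target.

## Task

Start a rapid test: draw the collection swab by its red cap out of the transport tube in the white stand, push it down into the extraction vial in the blue stand until the cap sits fully home on the vial's rim, and let go of it. Then, while it soaks, take the bow handle on the clear dry box of test cassettes, break the lid free of its clinging gasket and hold it ajar, about 3 cm at the front edge, so that a colleague can reach in for a cassette: never throw it wide open, or the dry air is lost. Finish still holding the lid like that, with the swab seated in the vial and the timer, dropper vial, specimen cup and pen left where they are.

Things in the scene. Friction and masses are not known exactly. Their poses are not given: they have to be found in the camera images.
- swab: collection swab, 20 g, standing upright in the transport tube at the start. Ribbed red cap 14 mm in diameter (15 mm over the ribs) and 42 mm high with an 18 mm flange, 3 mm thick, at its foot; below it a tapered plug 8 mm in diameter and 6 mm long, then a white shaft 3.6 mm thick with a 6 mm bud at the end. Origin: centre of the flange's underside, which sits on the tube's rim; z up along the cap; the tip of the bud is 66 mm below the origin, the top of the cap 42 mm above
- sleeve_rim (a point): centre of the rim of the clear transport tube (outside 14 mm, bore 10 mm, rim 82 mm above the counter) that holds the swab at first; the tube is fast in a white block 68 x 68 mm, 34 mm high, fixed to the counter. z up
- vial_rim (a point): centre of the rim of the clear extraction vial: outside 14 mm, bore 10 mm, flared collar 19 mm outside and 15 mm inside at the mouth, narrowing to the bore between 3 and 11 mm below the rim; the rim is 78 mm above the counter, the inner floor 70 mm below the rim. The vial is fast in a blue block 68 x 68 mm, 34 mm high, fixed to the counter. z up
- dry_box: clear dry box with a white base and white-framed lid, fixed to the counter: 150 mm deep (x), 164 mm wide (y), rim 90 mm above the counter, lid closed up to 100 mm. Origin: centre of its underside; x points away from the robot to the hinge side, y to its left, z up
- lid (a joint): angle of the dry box's lid, rad: 0 shut, growing as the front edge rises. The hinge lies along the far top edge (box x = +78 mm, z = 90 mm); the front edge is 155 mm from it, so 0.19 rad is a gap of 30 mm. The gasket clings: it takes some 12 to 18 N upward at the handle (a firm grip) to start it, most in the first 2 mm, and it has let go by about 6 mm of gap; after that only the lid's weight (about 2 N at the handle) is felt, and the lid falls shut if let go
- lid_handle (a point): middle of the bar of the steel bow handle on the lid: round bar 10 mm thick along the box's y, 88 mm of straight bar, its posts at y = -56 and +56 mm; the bar's centre is 36 mm above the lid's top and, with the lid shut, 136 mm above the counter; it lies 125 mm in front of the hinge axis and 46 mm above it. The point turns with the lid: x away from the robot, y along the bar
- timer: white bench timer, 60 x 64 x 23 mm, a loose bystander; origin at the centre of its underside
- dropper_vial: small amber dropper vial with a white cap, 26 mm across and 58 mm high, a loose bystander; origin at the centre of its underside
- specimen_cup: white lidded specimen cup, 49 mm across and 55 mm high, a loose bystander; origin at the centre of its underside
- blue_pen: white and blue capped pen, 138 mm long, 14 mm thick, lying on the counter, a loose bystander; origin at the centre of its underside

How it is judged:
On the way, in this order (a step that is already met when the one before it is completed fails the run):
1. the swab's cap sits home on the vial's rim and the fingers have let go of it (horizontal distance between swab and vial_rim below 0.004 m and z of swab in the frame of vial_rim between -0.003 and 0.003 m and angle between swab's own z axis and vertical below 0.12 rad and contact force between the fingers and swab below 0.1 N), for 0.2 s.
2. the lid has been broken free of its gasket and stands ajar (value of joint lid above 0.12 rad and contact force between the fingers and dry_box above 0.5 N), for 0.2 s.
At the end, for the whole second after the job is handed in: The fingers hold the lid still, ajar by 0.12 to 0.29 rad (about 19 to 45 mm at the front edge), and the swab stands untouched in the extraction vial, its flange within 3 mm of the rim, within 4 mm of its axis and tilted less than 0.12 rad (all of step 1 and all of step 2 and value of joint lid below 0.29 rad and velocity of joint lid between -0.05 and 0.05 rad/s and contact force between the arm and swab below 0.1 N); the arm keeps its last pose, push and grip.
It fails at once if the lid is thrown wide open (more than 0.45 rad, 7 cm at the front edge) (value of joint lid above 0.45 rad).
It fails at once if the timer, dropper vial, specimen cup or pen is shifted by more than 3 cm (distance of any of timer, dropper_vial, specimen_cup, blue_pen from where it was at the start of the episode above 0.03 m).
It also fails if it takes over 48 s, if anything falls off the work surface, if the arm or the gripper's body presses on something with over 40 N, if the wrist force passes 120 N, or if a joint passes its speed limit or range.

## Working session

There is one attempt and no reset: what is moved stays moved. The work goes in short steps, Python scripts to look and compute and a tool call to move; the robot and the scene stay as the last step left them, time stands still between calls to the robot, and variables do not carry over. Pictures are saved under pics/ and viewed, and the job is handed in when it is done.

Besides the shell and the picture viewer there is one more tool, called after "Call:" as a command line: name --argument value ..., lists and objects as JSON in quotes. jog_arm: Moves the arm, as the interface text tells. Its arguments: {"type":"object","properties":{"rows":{"type":"array","items":{"type":"object","properties":{"delta_rot":{"type":"array","items":{"type":"number"}},"xyz":{"type":"array","items":{"type":"number"}},"fingers":{"type":"number"}}}},"grip_force":{"type":"number"}},"required":["rows"]}

```bash
ls; mkdir -p pics
python3 - <<'E'
from bench import r, imaging
import cv2
o=r.get_obs()
for k,v in o.items(): print(k,v)
for n in ("scene","top"):
    print(imaging.camera_info(n))
    cv2.imwrite(f"pics/{n}0.png",imaging.grab_frame(n))
    for q in ("swab","sleeve_rim","vial_rim","lid_handle","dry_box"):
        try: print(n,q,[(d['position'],round(d['conf'],2)) for d in imaging.tip_of(n,q)][:3])
        except Exception as e: print(q,e)
print(r.get_obs()['clock'])
E
```

```text
pics
clock 0.0
joints [-1.24008952  0.47782192  0.0223272   1.55644623 -0.01146943  1.10928851
 -0.08312005]
qvel [ 0.00012359  0.00011559 -0.00064422 -0.00013276  0.00044973  0.00106584
 -0.00102174]
tau [ 5.19705773e-04 -5.96448934e+01  1.60841994e+00 -2.81206477e+01
  1.25251128e-02  8.90010386e-03 -2.88354130e-06]
tcp_pos [0.28654494 0.6105117  0.23031305]
orientation [-6.83665736e-01 -3.06605116e+00  2.85821860e-03]
contact_force [-0.00375565  0.11848229  0.58709085]
moment [ 0.01385894  0.05784852 -0.04226071]
grip_width 0.08508318339436717
{'camera_matrix': array([[417.36453825,   0.        , 247.57512893],
       [  0.        , 417.36453825, 191.49949862],
       [  0.        ,   0.        ,   1.        ]]), 'xyz': array([-0.07641941, -0.57579961,  0.70409777]), 'attitude': array([-2.05114049,  0.83151287, -0.43133398])}
scene swab [([308.8, 274.6], 0.58)]
scene sleeve_rim [([309.3, 273.7], 0.81)]
scene vial_rim [([251.7, 226.0], 0.59)]
scene lid_handle [([196.2, 154.1], 0.56)]
scene dry_box [([212.5, 189.2], 0.84)]
{'camera_matrix': array([[443.45638469,   0.        , 255.851436  ],
       [  0.        , 443.45638469, 192.77998225],
       [  0.        ,   0.        ,   1.        ]]), 'xyz': array([ 0.31517424, -0.01204992,  1.42862569]), 'attitude': array([-2.16281641,  2.14716051, -0.13957312])}
top swab [([329.7, 214.6], 0.56)]
top sleeve_rim [([326.1, 211.7], 0.9)]
top vial_rim [([263.0, 207.1], 0.88), ([325.3, 210.8], 0.58)]
top lid_handle [([175.3, 181.1], 0.8)]
top dry_box [([181.8, 174.8], 0.76)]
0.6
```

```bash
cat > h.py <<'E'
import numpy as np, cv2
from scipy.spatial.transform import Rotation as R
from bench import r, imaging
def ray(n,p):
    c=imaging.camera_info(n);K=c['camera_matrix']
    d=R.from_rotvec(c['attitude']).as_matrix()@np.linalg.inv(K)@np.array([p[0],p[1],1.])
    return c['xyz'],d/np.linalg.norm(d)
def atz(n,p,z):
    o,d=ray(n,p); return o+d*(z-o[2])/d[2]
def tri(p,q,n="scene",m="top"):
    a,u=ray(n,p);b,v=ray(m,q)
    A=np.stack([u,-v],1);s=np.linalg.lstsq(A,b-a,rcond=None)[0]
    x,y=a+s[0]*u,b+s[1]*v
    return (x+y)/2,np.linalg.norm(x-y)
def proj(n,P):
    c=imaging.camera_info(n);q=R.from_rotvec(c['attitude']).as_matrix().T@(np.asarray(P)-c['xyz'])
    q=c['camera_matrix']@q; return q[:2]/q[2]
E
python3 - <<'E'
from h import *
np.set_printoptions(precision=4,suppress=True)
for n,z,s,t in (("swab",.082,(308.8,274.6),(329.7,214.6)),("sleeve",.082,(309.3,273.7),(326.1,211.7)),("vial",.078,(251.7,226),(263,207.1)),("handle",.136,(196.2,154.1),(175.3,181.1)),("box",0,(212.5,189.2),(181.8,174.8))):
    print(n,tri(s,t),atz("scene",s,z),atz("top",t,z))
for n in("scene","top"):
    im=cv2.imread(f"pics/{n}0.png")
    cv2.imwrite(f"pics/{n}0x.png",cv2.resize(im,(768,576),interpolation=cv2.INTER_CUBIC))
E
```

```text
swab (array([ 0.4234, -0.2358,  0.0874]), np.float64(0.0014598357768951986)) [ 0.4272 -0.2324  0.082 ] [ 0.4244 -0.2373  0.082 ]
sleeve (array([ 0.4341, -0.2279,  0.076 ]), np.float64(0.001325144773893707)) [ 0.4298 -0.2316  0.082 ] [ 0.4332 -0.2264  0.082 ]
vial (array([ 0.4498, -0.0375,  0.0799]), np.float64(0.009974272955523061)) [ 0.4555 -0.0387  0.078 ] [ 0.4462 -0.0342  0.078 ]
handle (array([0.5117, 0.2273, 0.1404]), np.float64(0.008158165971879934)) [0.5128 0.2357 0.136 ] [0.5157 0.2257 0.136 ]
box (array([0.5575, 0.2301, 0.0009]), np.float64(0.00028387103771113857)) [0.5582 0.2312 0.    ] [0.5577 0.2301 0.    ]
```

View pics/scene0x.png

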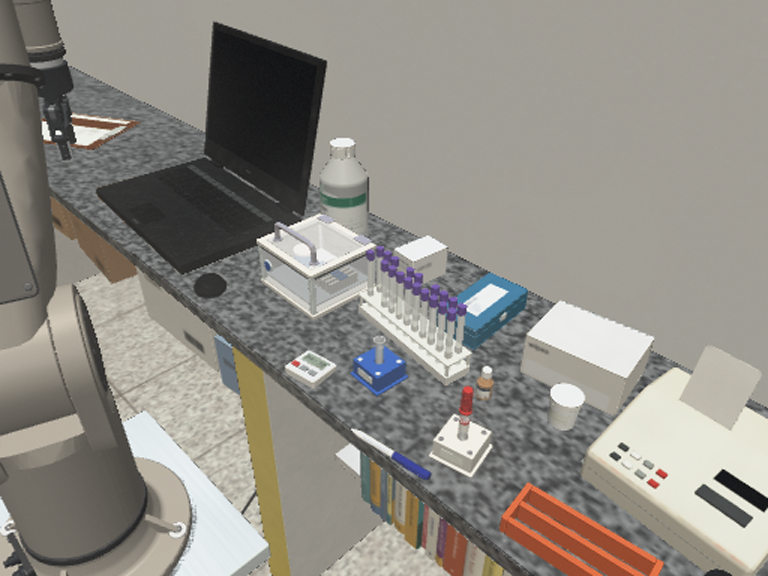

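View pics/top0x.png

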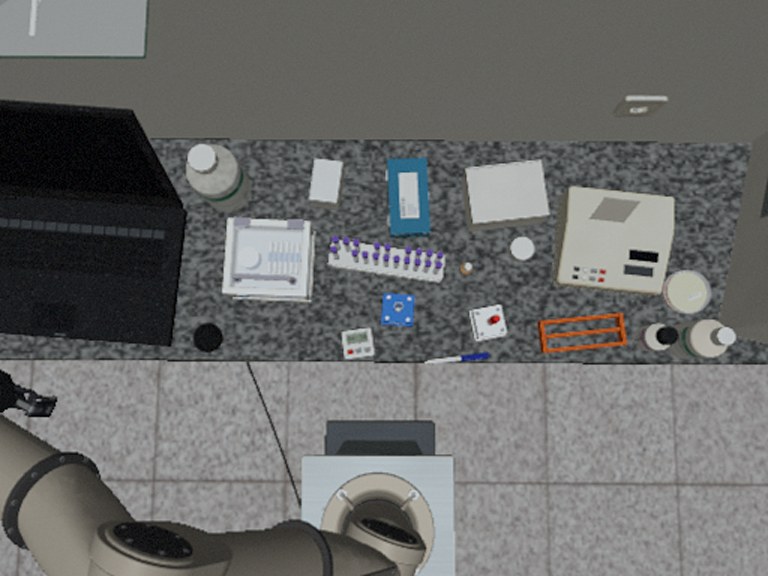

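The scene view shows the white stand with the red-capped swab near (311,268), the blue stand with the vial near (252,230) and the dry box near (210,175), all in raw pixels. I'll zoom in to refine these.

Run:
```python
from h import *
def crop(n,c,h,name):
    im=cv2.imread(f"pics/{n}0.png");x,y=c
    return cv2.resize(im[y-h:y+h,x-h:x+h],(390,390),interpolation=cv2.INTER_CUBIC)
a=np.hstack([crop("scene",(308,275),32,''),crop("scene",(252,235),32,'')])
b=np.hstack([crop("top",(326,212),20,''),crop("top",(264,206),20,'')])
cv2.imwrite("pics/z1.png",a);cv2.imwrite("pics/z2.png",b)
a=np.hstack([crop("scene",(208,172),45,''),crop("top",(180,174),36,'')]);cv2.imwrite("pics/z3.png",a)
```

```text
(no output)
```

View pics/z1.png

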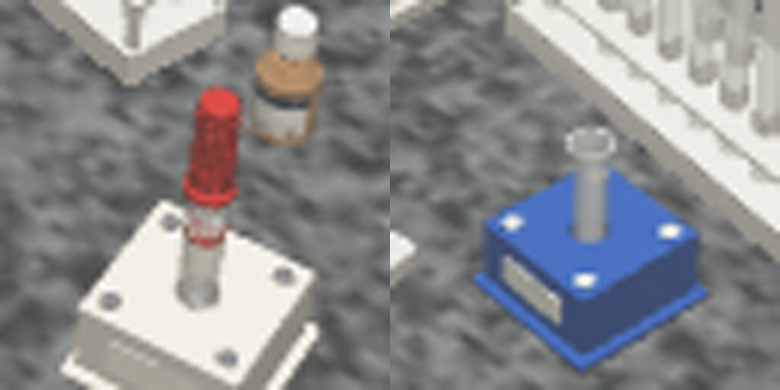

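View pics/z2.png

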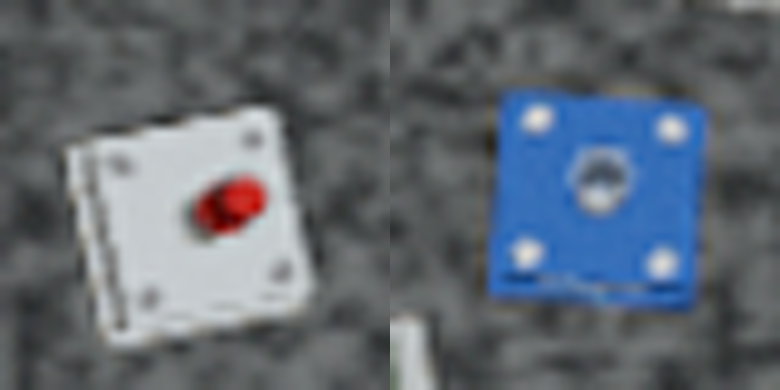

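View pics/z3.png

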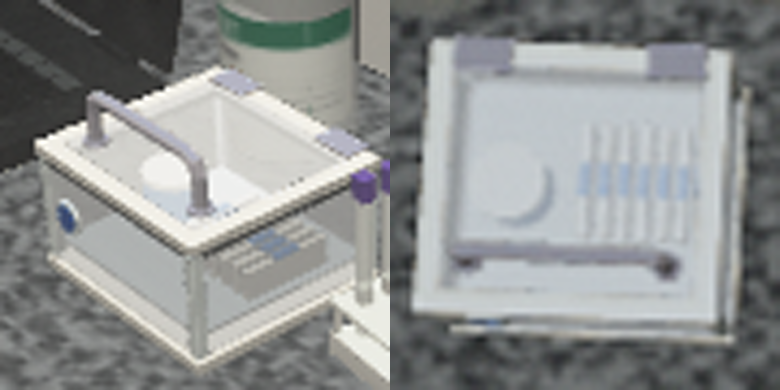

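Run:
```python
from h import *
np.set_printoptions(precision=4,suppress=True)
for n,z,s,t in (("captop",.124,(311.4,259.5),(330.5,212.2)),("flange",.0835,(309.9,274.1),(327.4,213.5)),("vial",.078,(252.6,226.1),(265.3,204.1)),("handle",.136,(196.8,156.2),(176.1,184.1))):
    print(n,tri(s,t),atz("scene",s,z),atz("top",t,z))
# block corners
def o(c,x,y,s): return ((x+.5)/s-.5+c[0],(y+.5)/s-.5+c[1])
# block tops centre (screws) top
for nm,org,pts in (("white",(306,192),[(120,163),(253,138),(282,271),(149,298)]),("blue",(244,186),[(148,118),(282,128),(271,263),(136,252)])):
    P=np.array([atz("top",o(org,*p,9.75),.035) for p in pts]);print(nm,P.mean(0),np.degrees(np.arctan2(*(P[0]-P[1])[[1,0]])))
for nm,org,pts in (("white",(276,243),[(171,222),(284,275),(227,357),(109,301)]),("blue",(220,203),[(121,222),(195,281),(280,231)])):
    P=np.array([atz("scene",o(org,*p,6.094),.035) for p in pts]);print(nm,P.mean(0) if len(P)==4 else (P[0]+P[2])/2)
# handle ends
for a,b in [((60,247),(292,257))]:
    print([atz("top",o((144,138),*p,5.417),.136) for p in (a,b)])
print([atz("scene",o((163,127),*p,4.333),.136) for p in ((97,97),(203,160))])
# bystander + camera
ob=r.get_obs();print(R.from_rotvec(ob['orientation']).as_matrix())
```

```text
captop (array([ 0.4284, -0.2331,  0.1236]), np.float64(0.0008255823117368731)) [ 0.4284 -0.2335  0.124 ] [ 0.4281 -0.2327  0.124 ]
flange (array([ 0.429 , -0.2317,  0.0813]), np.float64(0.0034598975428748536)) [ 0.4286 -0.2339  0.0835] [ 0.4276 -0.2301  0.0835]
vial (array([ 0.4556, -0.0414,  0.0792]), np.float64(0.0005044515592928884)) [ 0.4568 -0.0405  0.078 ] [ 0.4555 -0.0412  0.078 ]
handle (array([0.506 , 0.2232, 0.1374]), np.float64(0.0014000667192215106)) [0.5068 0.2256 0.136 ] [0.5068 0.2231 0.136 ]
white [ 0.4305 -0.234   0.035 ] 101.06639730014763
blue [ 0.4569 -0.0413  0.035 ] 86.12152600088089
white [ 0.4302 -0.2328  0.035 ]
blue [ 0.4572 -0.0399  0.035 ]
[array([0.509 , 0.2863, 0.136 ]), array([0.5044, 0.16  , 0.136 ])]
[array([0.5082, 0.28  , 0.136 ]), array([0.5067, 0.1721, 0.136 ])]
[[-0.9052  0.4249 -0.    ]
 [ 0.4249  0.9052  0.    ]
 [ 0.      0.     -1.    ]]
```

```bash
cat >> h.py <<'E'
def tgt(yaw):  # tool y at angle yaw(deg) in world xy, z down
    a=np.radians(yaw);y=np.array([np.cos(a),np.sin(a),0]);z=np.array([0,0,-1.]);return np.stack([np.cross(y,z),y,z],1)
def delta(p,yaw=0,ob=None):
    ob=ob or r.get_obs();M=R.from_rotvec(ob['orientation']).as_matrix()
    print('t%.2f'%ob['clock'],'tcp',np.round(ob['tcp_pos'],4),'F',np.round(ob['contact_force'],1),'w%.4f'%ob['grip_width'],'q',np.round(ob['joints'],2))
    print('xyz cm',np.round(M.T@(np.array(p)-ob['tcp_pos'])*100,2),'rot',np.round(np.degrees(R.from_matrix(M.T@tgt(yaw)).as_rotvec()),1))
E
python3 - <<'E'
from h import *
np.set_printoptions(suppress=True)
delta((.44,.40,.25));delta((.48,.05,.25))
for n,p in(("timer",(239,229)),("drop",(311,178)),("rackfrontR",(296,187)),("rackfrontL",(219,177)),("pen",(305,238))): print(n,atz("top",p,0.03 if n!="pen" else .007))
# tallest tube cap near rack right end: scene (463,310)/1.5 vs top(441,262)/1.5
print(tri((463/1.5,306/1.5),(441/1.5,263/1.5)))
E
```

```text
t0.60 tcp [0.2868 0.6111 0.2313] F [-0.6 -0.4 -0.2] w0.0854 q [-1.24  0.48  0.02  1.56 -0.01  1.11 -0.08]
xyz cm [-22.84 -12.6   -1.87] rot [ 0.  -0.  64.9]
t0.60 tcp [0.2868 0.6111 0.2313] F [-0.6 -0.4 -0.2] w0.0854 q [-1.24  0.48  0.02  1.56 -0.01  1.11 -0.08]
xyz cm [-41.33 -42.58  -1.87] rot [ 0.  -0.  64.9]
timer [0.3811163 0.0401405 0.03     ]
drop [ 0.54533321 -0.18788224  0.03      ]
rackfrontR [ 0.5159401  -0.13983363  0.03      ]
rackfrontL [0.54640604 0.10603579 0.03      ]
pen [ 0.35507521 -0.16992506  0.007     ]
(array([ 0.53793993, -0.12784449,  0.14611333]), np.float64(0.011822590077528247))
```

Call:
jog_arm --rows '[{"xyz":[-3.7,-2.0,-0.4],"delta_rot":[0,0,7],"fingers":0},{"xyz":[-7.4,-4.0,-0.8],"delta_rot":[0,0,14],"fingers":0},{"xyz":[-11.1,-6.0,-1.2],"delta_rot":[0,0,21],"fingers":0},{"xyz":[-14.8,-8.0,-1.6],"delta_rot":[0,0,28],"fingers":0},{"xyz":[-18.5,-10.0,-2.0],"delta_rot":[0,0,35],"fingers":0}]'

```text
clock: 1.02
tcp_pos: [0.4109, 0.4426, 0.2515]
orientation: [-1.582, -2.714, -0.001]
contact_force: [0.2, -0.0, 0.3]
grip_width: 0.0855
```

```bash
python3 -c "
from h import *
delta((.44,.25,.25));delta((.47,.05,.25))"
```

```text
t1.02 tcp [0.4109 0.4426 0.2515] F [ 0.2 -0.   0.3] w0.0855 q [-1.08  0.34  0.2   1.72 -0.08  1.08 -0.34]
xyz cm [-18.19  -6.96   0.14] rot [ 0.  -0.  29.5]
t1.02 tcp [0.4109 0.4426 0.2515] F [ 0.2 -0.   0.3] w0.0855 q [-1.08  0.34  0.2   1.72 -0.08  1.08 -0.34]
xyz cm [-37.07 -14.21   0.13] rot [ 0.  -0.  29.5]
```

Call:
jog_arm --rows '[{"xyz":[-3.7,-1.4,0],"delta_rot":[0,0,6],"fingers":0},{"xyz":[-7.4,-2.8,0],"delta_rot":[0,0,12],"fingers":0},{"xyz":[-11.1,-4.2,0],"delta_rot":[0,0,18],"fingers":0},{"xyz":[-14.8,-5.6,0],"delta_rot":[0,0,24],"fingers":0},{"xyz":[-18.5,-7.0,0],"delta_rot":[0,0,29.5],"fingers":0}]'

```text
clock: 1.43
tcp_pos: [0.4412, 0.2453, 0.2516]
orientation: [-2.226, -2.216, -0.002]
contact_force: [0.3, -0.2, 0.2]
grip_width: 0.0854
```

```bash
python3 -c "
from h import *
delta((.47,.05,.25));delta((.4285,-.233,.15))"
```

```text
t1.43 tcp [0.4412 0.2453 0.2516] F [ 0.3 -0.2  0.2] w0.0854 q [-0.95  0.17  0.37  1.95 -0.07  1.03 -0.56]
xyz cm [-19.51   2.97   0.14] rot [ 0.  -0.1 -0.3]
t1.43 tcp [0.4412 0.2453 0.2516] F [ 0.3 -0.2  0.2] w0.0854 q [-0.95  0.17  0.37  1.95 -0.07  1.03 -0.56]
xyz cm [-47.84  -1.05  10.1 ] rot [ 0.  -0.1 -0.3]
```

Call:
jog_arm --rows '[{"xyz":[-3.9,0.6,0],"delta_rot":[0,0,0],"fingers":0},{"xyz":[-7.8,1.2,0],"delta_rot":[0,0,0],"fingers":0},{"xyz":[-11.7,1.8,0],"delta_rot":[0,0,0],"fingers":0},{"xyz":[-15.6,2.4,0],"delta_rot":[0,0,0],"fingers":0},{"xyz":[-19.5,3.0,0],"delta_rot":[0,0,0],"fingers":0}]'

```text
clock: 1.85
tcp_pos: [0.4702, 0.0483, 0.2518]
orientation: [-2.226, -2.216, -0.004]
contact_force: [1.5, 0.1, 0.1]
grip_width: 0.0858
```

Call:
jog_arm --rows '[{"xyz":[-3.9,-0.4,0],"delta_rot":[0,0,0],"fingers":0},{"xyz":[-7.8,-0.8,0],"delta_rot":[0,0,0],"fingers":0},{"xyz":[-11.7,-1.2,0],"delta_rot":[0,0,0],"fingers":0},{"xyz":[-15.6,-1.6,0],"delta_rot":[0,0,0],"fingers":0},{"xyz":[-19.5,-2.0,0],"delta_rot":[0,0,0],"fingers":0}]'

```text
clock: 2.27
tcp_pos: [0.4489, -0.1485, 0.2518]
orientation: [2.226, 2.216, 0.006]
contact_force: [0.8, 1.2, -1.0]
grip_width: 0.0854
```

```bash
python3 -c "
from h import *
delta((.4285,-.233,.16))"
```

```text
t2.27 tcp [ 0.4489 -0.1485  0.2518] F [ 0.8  1.2 -1. ] w0.0854 q [-0.43  0.12  0.68  2.03 -0.09  1.02  0.3 ]
xyz cm [-8.49 -2.03  9.16] rot [ 0.2 -0.1 -0.3]
```

Call:
jog_arm --rows '[{"xyz":[-2.9,-0.7,2.5],"delta_rot":[0,0,0],"fingers":0},{"xyz":[-5.7,-1.4,5],"delta_rot":[0,0,0],"fingers":0},{"xyz":[-8.5,-2.0,8],"delta_rot":[0,0,0],"fingers":0},{"xyz":[-8.5,-2.0,9.0],"delta_rot":[0,0,0],"fingers":0},{"xyz":[-8.5,-2.0,9.0],"delta_rot":[0,0,0],"fingers":0}]'

```text
clock: 2.68
tcp_pos: [0.4263, -0.234, 0.1594]
orientation: [-2.228, -2.209, -0.001]
contact_force: [0.3, 0.9, 0.9]
grip_width: 0.0852
```

```bash
python3 -c "
from h import *
delta((.4285,-.233,.089))
for n in ('scene','top'):
    im=imaging.grab_frame(n);cv2.imwrite(f'pics/{n}1.png',im)
    p=proj(n,(.4285,-.233,.12)).astype(int);h=50
    c=im[p[1]-h:p[1]+h,p[0]-h:p[0]+h];cv2.imwrite(f'pics/c_{n}1.png',cv2.resize(c,(390,390),interpolation=cv2.INTER_CUBIC))
cv2.imwrite('pics/c1.png',np.hstack([cv2.imread('pics/c_scene1.png'),cv2.imread('pics/c_top1.png')]))"
```

```text
t2.68 tcp [ 0.4263 -0.234   0.1594] F [0.3 0.9 0.9] w0.0852 q [-0.2   0.31  0.69  2.1  -0.27  0.82  0.65]
xyz cm [0.08 0.23 7.04] rot [-0.1 -0.2 -0.5]
```

View pics/c1.png

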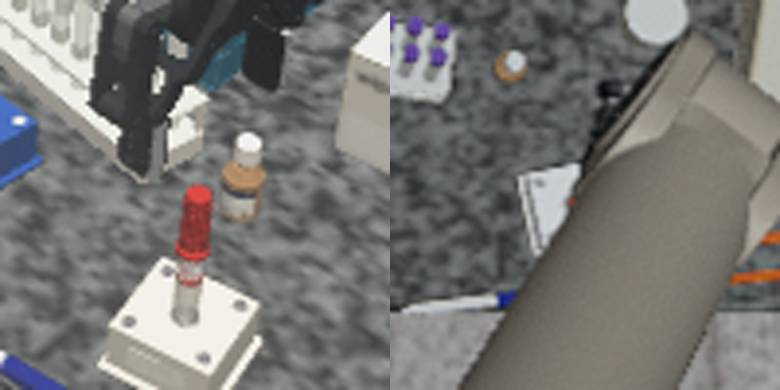

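```bash
python3 -c "
from h import *
p=proj('scene',(.4285,-.233,.12)).astype(int)-50
for q in ((.4263,-.234,.172),(.4263-.0425,-.234,.172),(.4263+.0425,-.234,.172)): print((proj('scene',q)-p)*3.9)"
```

```text
[202.98032237 124.01994834]
[146.34672686 166.14405951]
[256.25587255  84.39355383]
```

Call:
jog_arm --rows '[{"xyz":[0.1,0.2,2],"delta_rot":[0,0,-0.5],"fingers":0},{"xyz":[0.1,0.2,4],"delta_rot":[0,0,-0.5],"fingers":0},{"xyz":[0.1,0.2,6],"delta_rot":[0,0,-0.5],"fingers":0.3},{"xyz":[0.1,0.2,6.9],"delta_rot":[0,0,-0.5],"fingers":0.5},{"xyz":[0.1,0.2,6.9],"delta_rot":[0,0,-0.5],"fingers":0.6}]' --grip_force 30

```text
clock: 3.2
tcp_pos: [0.4315, -0.2299, 0.0923]
orientation: [-2.212, -2.228, -0.006]
contact_force: [0.3, -0.1, 0.4]
grip_width: 0.0514
```

```bash
python3 -c "
from h import *
delta((.4285,-.233,.09))"
```

```text
t3.20 tcp [ 0.4315 -0.2299  0.0923] F [ 0.3 -0.1  0.4] w0.0514 q [-0.12  0.43  0.61  2.14 -0.39  0.68  0.76]
xyz cm [-0.31 -0.3   0.23] rot [ 0.1 -0.2  0.4]
```

Call:
jog_arm --rows '[{"xyz":[-0.3,-0.3,0.2],"delta_rot":[0,0,0.4],"fingers":0.6},{"xyz":[-0.3,-0.3,0.2],"delta_rot":[0,0,0.4],"fingers":0.6},{"xyz":[-0.3,-0.3,0.2],"delta_rot":[0,0,0.4],"fingers":0.7},{"xyz":[-0.3,-0.3,0.2],"delta_rot":[0,0,0.4],"fingers":0.75},{"xyz":[-0.3,-0.3,0.2],"delta_rot":[0,0,0.4],"fingers":0.75}]'

```text
clock: 3.62
tcp_pos: [0.429, -0.233, 0.091]
orientation: [-2.221, -2.221, -0.007]
contact_force: [0.4, -0.4, 0.2]
grip_width: 0.0213
```

```bash
python3 -c "
from h import *
delta((.4285,-.233,.09))
im=imaging.grab_frame('scene')
p=proj('scene',(.4285,-.233,.10)).astype(int);h=32
cv2.imwrite('pics/c2.png',cv2.resize(im[p[1]-h:p[1]+h,p[0]-h:p[0]+h],(500,500),interpolation=cv2.INTER_CUBIC))"
```

```text
t3.62 tcp [ 0.429 -0.233  0.091] F [ 0.4 -0.4  0.2] w0.0213 q [-0.12  0.43  0.61  2.15 -0.4   0.67  0.76]
xyz cm [ 0.   -0.05  0.1 ] rot [ 0.1 -0.2  0. ]
```

View pics/c2.png

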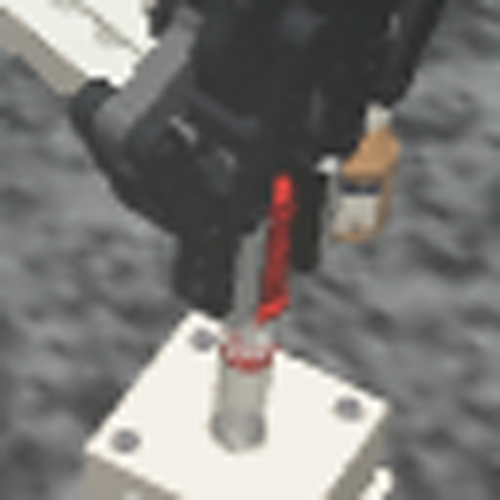

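The red cap is between the pads at about (275,250) in the crop, with the dropper vial clear of the fingers. I'll close the grip.

Call:
jog_arm --rows '[{"xyz":[0,-0.05,0],"delta_rot":[0,0,0],"fingers":0.85},{"xyz":[0,-0.05,0],"delta_rot":[0,0,0],"fingers":1},{"xyz":[0,-0.05,0],"delta_rot":[0,0,0],"fingers":1},{"xyz":[0,-0.05,0],"delta_rot":[0,0,0],"fingers":1},{"xyz":[0,-0.05,0],"delta_rot":[0,0,0],"fingers":1}]' --grip_force 40

```text
clock: 4.08
tcp_pos: [0.4296, -0.2332, 0.0913]
orientation: [2.22, 2.221, 0.008]
contact_force: [5.1, -0.4, 3.2]
grip_width: 0.0126
```

Call:
jog_arm --rows '[{"xyz":[0,0,-0.8],"delta_rot":[0,0,0],"fingers":1},{"xyz":[0,0,-1.6],"delta_rot":[0,0,0],"fingers":1},{"xyz":[0,0,-3.2],"delta_rot":[0,0,0],"fingers":1},{"xyz":[0,0,-4.8],"delta_rot":[0,0,0],"fingers":1},{"xyz":[0,0,-6.4],"delta_rot":[0,0,0],"fingers":1}]'

```text
clock: 4.5
tcp_pos: [0.428, -0.2333, 0.1558]
orientation: [-2.221, -2.22, -0.006]
contact_force: [0.3, 0.6, 0.2]
grip_width: 0.0124
```

```bash
python3 -c "
from h import *
delta((.429,-.2335,.19));delta((.456,-.0408,.19))
im=imaging.grab_frame('scene')
p=proj('scene',(.4285,-.233,.14)).astype(int);h=40
cv2.imwrite('pics/c3.png',cv2.resize(im[p[1]-h:p[1]+h,p[0]-h:p[0]+h],(500,500),interpolation=cv2.INTER_CUBIC))"
```

```text
t4.50 tcp [ 0.428  -0.2333  0.1558] F [0.3 0.6 0.2] w0.0124 q [-0.2   0.32  0.69  2.1  -0.28  0.81  0.66]
xyz cm [-0.    0.11 -3.42] rot [ 0.1 -0.2 -0. ]
t4.50 tcp [ 0.428  -0.2333  0.1558] F [0.3 0.6 0.2] w0.0124 q [-0.2   0.32  0.69  2.1  -0.28  0.81  0.66]
xyz cm [19.27  2.8  -3.34] rot [ 0.1 -0.2 -0. ]
```

View pics/c3.png

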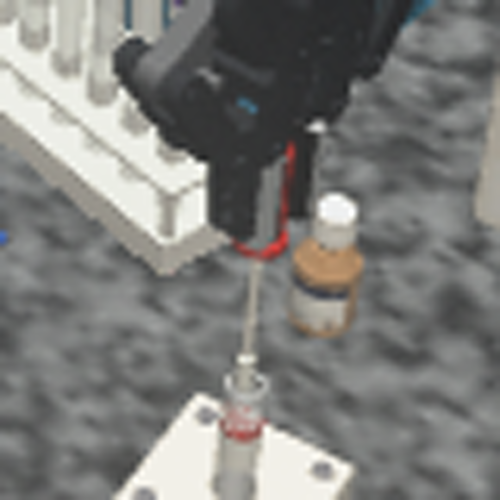

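Call:
jog_arm --rows '[{"xyz":[0,0,-2],"delta_rot":[0,0,0],"fingers":1},{"xyz":[0,0,-3.4],"delta_rot":[0,0,0],"fingers":1},{"xyz":[3.5,0.5,-3.4],"delta_rot":[0,0,0],"fingers":1},{"xyz":[7,1,-3.4],"delta_rot":[0,0,0],"fingers":1},{"xyz":[10.5,1.5,-3.4],"delta_rot":[0,0,0],"fingers":1}]'

```text
clock: 4.97
tcp_pos: [0.443, -0.1291, 0.1929]
orientation: [2.225, 2.216, 0.008]
contact_force: [0.9, -0.3, -0.6]
grip_width: 0.0125
```

```bash
python3 -c "
from h import *
delta((.456,-.0408,.19))"
```

```text
t4.97 tcp [ 0.443  -0.1291  0.1929] F [ 0.9 -0.3 -0.6] w0.0125 q [-0.46  0.19  0.69  2.13 -0.16  0.87  0.33]
xyz cm [8.83 1.27 0.32] rot [ 0.3 -0.2 -0.2]
```

Call:
jog_arm --rows '[{"xyz":[2.5,0.4,0.3],"delta_rot":[0.3,-0.2,-0.2],"fingers":1},{"xyz":[5,0.8,0.3],"delta_rot":[0.3,-0.2,-0.2],"fingers":1},{"xyz":[7.5,1.2,0.3],"delta_rot":[0.3,-0.2,-0.2],"fingers":1},{"xyz":[8.8,1.3,0.3],"delta_rot":[0.3,-0.2,-0.2],"fingers":1},{"xyz":[8.8,1.3,0.3],"delta_rot":[0.3,-0.2,-0.2],"fingers":1}]'

```text
clock: 5.38
tcp_pos: [0.4555, -0.0384, 0.1898]
orientation: [-2.215, -2.225, 0.003]
contact_force: [-0.0, 0.6, -0.4]
grip_width: 0.0128
```

```bash
python3 -c "
from h import *
delta((.456,-.0408,.165))
for n in ('scene','top'):
    im=imaging.grab_frame(n);cv2.imwrite(f'pics/{n}4.png',im)
    p=proj(n,(.456,-.0408,.12)).astype(int);h=32;print(n,p-h)
    c=im[p[1]-h:p[1]+h,p[0]-h:p[0]+h];cv2.imwrite(f'pics/c_{n}1.png',cv2.resize(c,(390,390),interpolation=cv2.INTER_CUBIC))
cv2.imwrite('pics/c4.png',np.hstack([cv2.imread('pics/c_scene1.png'),cv2.imread('pics/c_top1.png')]))"
```

```text
t5.38 tcp [ 0.4555 -0.0384  0.1898] F [-0.   0.6 -0.4] w0.0128 q [-0.61  0.19  0.64  2.13 -0.14  0.87  0.11]
xyz cm [-0.24  0.05  2.48] rot [-0.1  0.   0.3]
scene [220 180]
top [233 170]
```

View pics/c4.png

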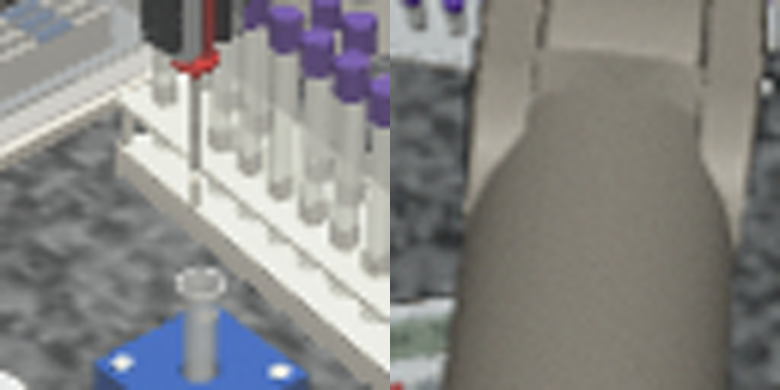

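Call:
jog_arm --rows '[{"xyz":[-0.2,0.05,0.5],"delta_rot":[0,0,0.2],"fingers":1},{"xyz":[-0.25,0.05,1.5],"delta_rot":[0,0,0.2],"fingers":1},{"xyz":[-0.25,0.05,2.2],"delta_rot":[0,0,0.2],"fingers":1},{"xyz":[-0.25,0.05,2.2],"delta_rot":[0,0,0.2],"fingers":1},{"xyz":[-0.25,0.05,2.2],"delta_rot":[0,0,0.2],"fingers":1}]'

```text
clock: 5.9
tcp_pos: [0.4551, -0.0449, 0.1672]
orientation: [-2.225, -2.215, 0.006]
contact_force: [0.6, -0.1, 0.5]
grip_width: 0.0129
```

```bash
python3 -c "
from h import *
delta((.456,-.0408,.0873))
im=imaging.grab_frame('scene')
p=proj('scene',(.456,-.0408,.09)).astype(int);h=25;print(p-h)
t=r.get_obs()['tcp_pos'].copy()
for z in (.0753,.0093): print((proj('scene',t-[0,0,z])-p+h)*12)
print((proj('scene',(.456,-.0408,.078))-p+h)*12)
cv2.imwrite('pics/c5.png',cv2.resize(im[p[1]-h:p[1]+h,p[0]-h:p[0]+h],(600,600),interpolation=cv2.INTER_CUBIC))"
```

```text
t5.90 tcp [ 0.4551 -0.0449  0.1672] F [ 0.6 -0.1  0.5] w0.0129 q [-0.59  0.23  0.63  2.15 -0.18  0.82  0.15]
xyz cm [0.42 0.12 7.99] rot [-0.2  0.1 -0.3]
[227 197]
[318.08141939 304.99258131]
[320.33169352  28.19352867]
[305.46205971 351.80048788]
```

View pics/c5.png

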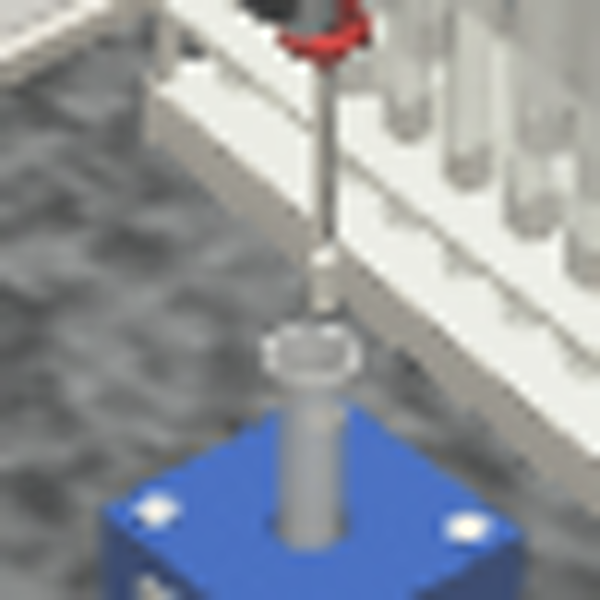

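Call:
jog_arm --rows '[{"xyz":[0.3,0.1,0],"delta_rot":[-0.2,0.1,-0.3],"fingers":1},{"xyz":[0.3,0.1,0],"delta_rot":[-0.2,0.1,-0.3],"fingers":1},{"xyz":[0.3,0.1,0],"delta_rot":[-0.2,0.1,-0.3],"fingers":1},{"xyz":[0.3,0.1,0],"delta_rot":[-0.2,0.1,-0.3],"fingers":1},{"xyz":[0.3,0.1,0],"delta_rot":[-0.2,0.1,-0.3],"fingers":1}]'

```text
clock: 6.37
tcp_pos: [0.4567, -0.0416, 0.1678]
orientation: [2.22, 2.222, 0.001]
contact_force: [-0.4, 0.5, -0.9]
grip_width: 0.0126
```

```bash
python3 -c "
from h import *
delta((.456,-.0408,.0873))
im=imaging.grab_frame('scene')
delta((.456,-.0408,.0873))
p=proj('scene',(.456,-.0408,.09)).astype(int);h=25
cv2.imwrite('pics/c6.png',cv2.resize(im[p[1]-h:p[1]+h,p[0]-h:p[0]+h],(600,600),interpolation=cv2.INTER_CUBIC))"
```

```text
t6.37 tcp [ 0.4567 -0.0416  0.1678] F [-0.4  0.5 -0.9] w0.0126 q [-0.59  0.23  0.63  2.15 -0.18  0.81  0.15]
xyz cm [ 0.08 -0.07  8.05] rot [ 0.  -0.   0.1]
t6.42 tcp [ 0.4566 -0.0416  0.1677] F [-0.6 -0.5  0.2] w0.0126 q [-0.59  0.23  0.63  2.15 -0.18  0.81  0.15]
xyz cm [ 0.08 -0.07  8.04] rot [ 0.  -0.   0.1]
```

View pics/c6.png

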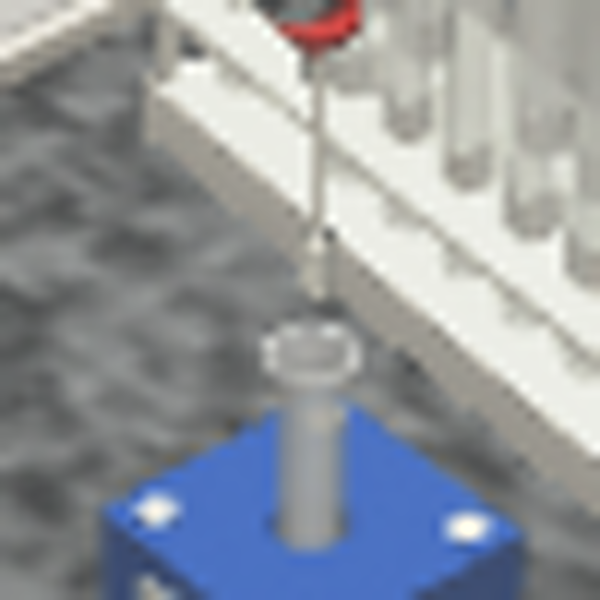

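The bud at crop column 317 is over the vial rim at column 312, about 1 mm off. I'll start the insertion.

Call:
jog_arm --rows '[{"xyz":[0.1,-0.05,0.8],"delta_rot":[0,0,0],"fingers":1},{"xyz":[0.1,-0.05,1.6],"delta_rot":[0,0,0],"fingers":1},{"xyz":[0.1,-0.05,2.4],"delta_rot":[0,0,0],"fingers":1},{"xyz":[0.1,-0.05,3.2],"delta_rot":[0,0,0],"fingers":1},{"xyz":[0.1,-0.05,4.0],"delta_rot":[0,0,0],"fingers":1}]'

```text
clock: 6.83
tcp_pos: [0.4559, -0.0407, 0.1266]
orientation: [2.22, 2.223, -0.0]
contact_force: [0.9, 0.1, 0.0]
grip_width: 0.0125
```

```bash
python3 -c "
from h import *
im=imaging.grab_frame('scene')
delta((.456,-.0408,.0873))
p=proj('scene',(.456,-.0408,.09)).astype(int);h=25
cv2.imwrite('pics/c7.png',cv2.resize(im[p[1]-h:p[1]+h,p[0]-h:p[0]+h],(600,600),interpolation=cv2.INTER_CUBIC))"
```

```text
t6.88 tcp [ 0.4553 -0.0405  0.1255] F [ 2.5  0.9 -3.8] w0.0128 q [-0.55  0.3   0.59  2.19 -0.26  0.72  0.22]
xyz cm [-0.03  0.07  3.82] rot [-0.1  0.   0.1]
```

View pics/c7.png

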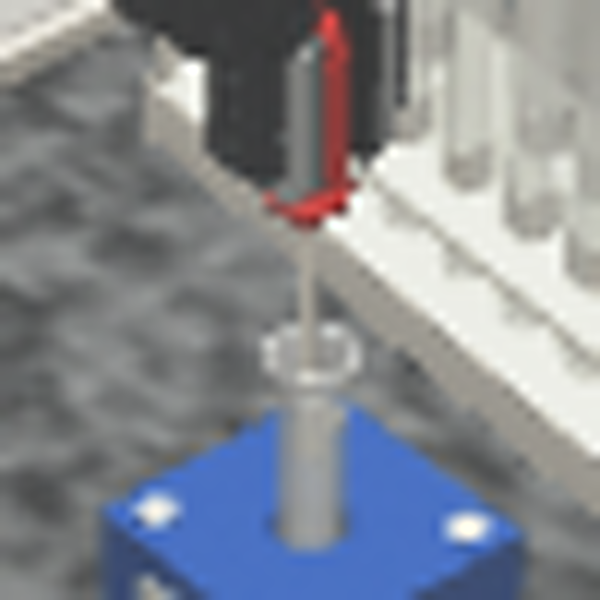

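The bud is in the vial with the shaft entering at crop (310,360). I'll continue down.

Call:
jog_arm --rows '[{"xyz":[0,0.05,0.6],"delta_rot":[0,0,0],"fingers":1},{"xyz":[0,0.05,1.2],"delta_rot":[0,0,0],"fingers":1},{"xyz":[0,0.05,1.8],"delta_rot":[0,0,0],"fingers":1},{"xyz":[0,0.05,2.4],"delta_rot":[0,0,0],"fingers":1},{"xyz":[0,0.05,2.7],"delta_rot":[0,0,0],"fingers":1}]'

```text
clock: 7.3
tcp_pos: [0.4557, -0.0406, 0.0978]
orientation: [-2.219, -2.223, 0.002]
contact_force: [0.8, -0.7, 0.4]
grip_width: 0.0127
```

```bash
python3 -c "
from h import *
delta((.456,-.0408,.0873))"
```

```text
t7.30 tcp [ 0.4557 -0.0406  0.0978] F [ 0.8 -0.7  0.4] w0.0127 q [-0.51  0.36  0.56  2.21 -0.31  0.65  0.27]
xyz cm [-0.02  0.03  1.05] rot [-0.1  0.   0.1]
```

Last centimetre: go to the nominal height and slightly beyond, watching force.

Call:
jog_arm --rows '[{"xyz":[0,0.03,0.3],"delta_rot":[0,0,0],"fingers":1},{"xyz":[0,0.03,0.6],"delta_rot":[0,0,0],"fingers":1},{"xyz":[0,0.03,0.9],"delta_rot":[0,0,0],"fingers":1},{"xyz":[0,0.03,1.05],"delta_rot":[0,0,0],"fingers":1},{"xyz":[0,0.03,1.1],"delta_rot":[0,0,0],"fingers":1}]'

```text
clock: 7.72
tcp_pos: [0.4559, -0.0406, 0.0868]
orientation: [-2.219, -2.222, 0.003]
contact_force: [-2.1, 0.4, 8.6]
grip_width: 0.0125
```

```bash
python3 -c "
from h import *
im=imaging.grab_frame('scene')
delta((.456,-.0408,.0873))
p=proj('scene',(.456,-.0408,.09)).astype(int);h=25
cv2.imwrite('pics/c8.png',cv2.resize(im[p[1]-h:p[1]+h,p[0]-h:p[0]+h],(600,600),interpolation=cv2.INTER_CUBIC))"
```

```text
t7.77 tcp [ 0.456  -0.0406  0.087 ] F [-1.7 -0.3  4.5] w0.0127 q [-0.5   0.38  0.54  2.21 -0.33  0.63  0.29]
xyz cm [-0.02  0.   -0.03] rot [-0.1  0.   0.1]
```

View pics/c8.png

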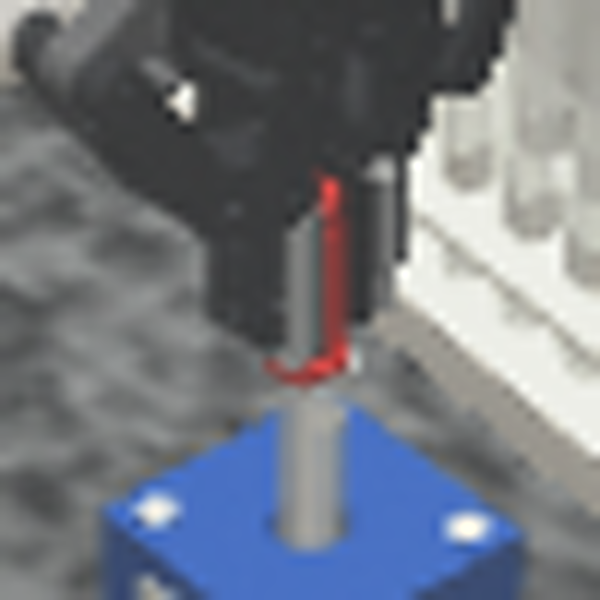

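Call:
jog_arm --rows '[{"xyz":[0,0,0.1],"delta_rot":[0,0,0],"fingers":1},{"xyz":[0,0,0.2],"delta_rot":[0,0,0],"fingers":1},{"xyz":[0,0,0.2],"delta_rot":[0,0,0],"fingers":1},{"xyz":[0,0,0.2],"delta_rot":[0,0,0],"fingers":1},{"xyz":[0,0,0.2],"delta_rot":[0,0,0],"fingers":1}]'

```text
clock: 8.18
tcp_pos: [0.4563, -0.0406, 0.0864]
orientation: [-2.219, -2.221, -0.0]
contact_force: [-6.8, 1.0, 22.6]
grip_width: 0.0126
```

Call:
jog_arm --rows '[{"xyz":[0,0,-0.05],"delta_rot":[0,0,0],"fingers":1},{"xyz":[0,0,-0.05],"delta_rot":[0,0,0],"fingers":0.6},{"xyz":[0,0,-0.05],"delta_rot":[0,0,0],"fingers":0.6},{"xyz":[0,0,-0.05],"delta_rot":[0,0,0],"fingers":0.6},{"xyz":[0,0,-0.05],"delta_rot":[0,0,0],"fingers":0.6}]'

```text
clock: 8.6
tcp_pos: [0.4561, -0.0406, 0.0867]
orientation: [-2.219, -2.221, 0.0]
contact_force: [0.7, -0.6, -0.3]
grip_width: 0.034
```

```bash
python3 -c "
from h import *
im=imaging.grab_frame('scene')
delta((.456,-.0408,.17))
p=proj('scene',(.456,-.0408,.09)).astype(int);h=25
cv2.imwrite('pics/c9.png',cv2.resize(im[p[1]-h:p[1]+h,p[0]-h:p[0]+h],(600,600),interpolation=cv2.INTER_CUBIC))"
```

```text
t8.65 tcp [ 0.4561 -0.0406  0.0867] F [-0.6 -1.1 -0.6] w0.0342 q [-0.49  0.38  0.54  2.21 -0.33  0.63  0.29]
xyz cm [-0.01 -0.03 -8.33] rot [-0.1 -0.1  0. ]
```

View pics/c9.png

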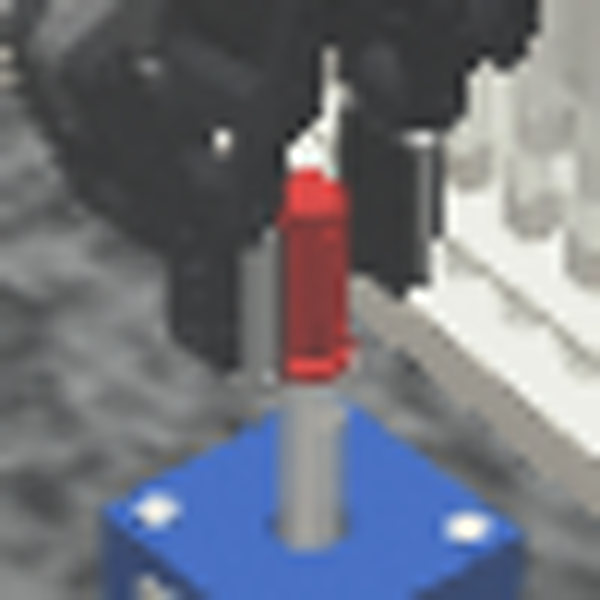

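Call:
jog_arm --rows '[{"xyz":[0,0,-2],"delta_rot":[0,0,0],"fingers":0.6},{"xyz":[0,0,-4],"delta_rot":[0,0,0],"fingers":0.6},{"xyz":[0,0,-7],"delta_rot":[0,0,0],"fingers":0.6},{"xyz":[0,0,-10],"delta_rot":[0,0,0],"fingers":0.6},{"xyz":[2,0,-13],"delta_rot":[0,0,0],"fingers":0.4}]'

```text
clock: 9.07
tcp_pos: [0.4557, -0.024, 0.2179]
orientation: [-2.226, -2.215, 0.003]
contact_force: [0.9, 1.1, -1.0]
grip_width: 0.0449
```

Call:
jog_arm --rows '[{"xyz":[3.5,0.5,0],"delta_rot":[0,0,0],"fingers":0.2},{"xyz":[7,1.2,0],"delta_rot":[0,0,0],"fingers":0},{"xyz":[10.5,1.9,0],"delta_rot":[0,0,1],"fingers":0},{"xyz":[14,2.6,0],"delta_rot":[0,0,2],"fingers":0},{"xyz":[17.5,3.3,0],"delta_rot":[0,0,2],"fingers":0}]'

```text
clock: 9.48
tcp_pos: [0.4895, 0.1526, 0.2177]
orientation: [-2.265, -2.175, 0.003]
contact_force: [1.6, -0.8, 0.3]
grip_width: 0.0855
```

```bash
python3 -c "
from h import *
im=imaging.grab_frame('scene')
cv2.imwrite('pics/s10.png',im)
delta((.507,.2245,.20),-2)
p=proj('scene',(.456,-.0408,.09)).astype(int);h=25
cv2.imwrite('pics/c10.png',cv2.resize(im[p[1]-h:p[1]+h,p[0]-h:p[0]+h],(600,600),interpolation=cv2.INTER_CUBIC))
print([(d['position'],d['conf']) for d in imaging.tip_of('scene','swab')],proj('scene',(.456,-.0408,.078)))"
```

```text
t9.53 tcp [0.4905 0.1612 0.2176] F [1.4 7.  0.7] w0.0851 q [-0.89  0.25  0.54  1.97 -0.16  0.96 -0.31]
xyz cm [6.37 1.46 1.77] rot [-0.  -0.2  0.2]
[([251.8, 227.1], 0.41)] [252.45517164 226.31670732]
```

View pics/c10.png

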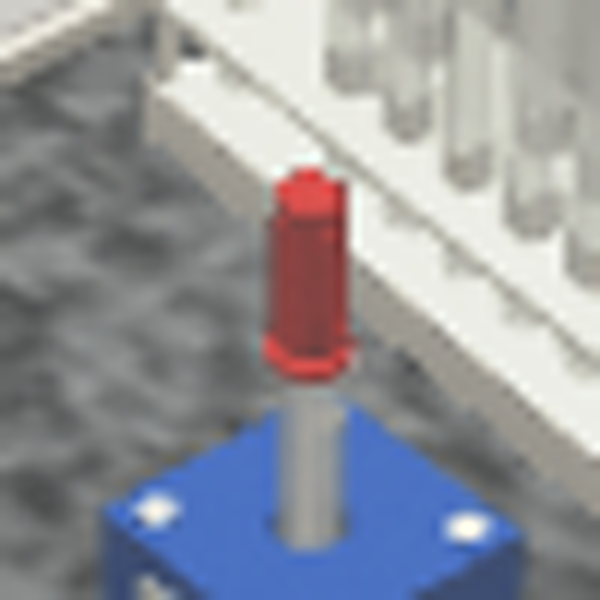

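View pics/s10.png

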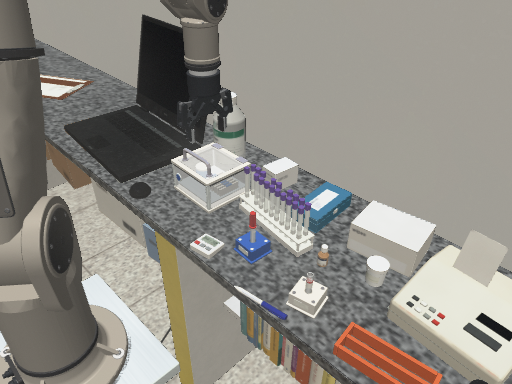

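Swab stands upright, flange on the rim at crop (310,360), and the gripper is clear. Next is the handle.

Call:
jog_arm --rows '[{"xyz":[2.5,0.5,0.5],"delta_rot":[0,0,0],"fingers":0},{"xyz":[5,1,1],"delta_rot":[0,0,0],"fingers":0},{"xyz":[6.3,1.4,2],"delta_rot":[0,0,0],"fingers":0},{"xyz":[6.3,1.4,3],"delta_rot":[0,0,0],"fingers":0},{"xyz":[6.3,1.4,3],"delta_rot":[0,0,0],"fingers":0}]'

```text
clock: 10.0
tcp_pos: [0.5043, 0.2197, 0.185]
orientation: [-2.252, -2.187, 0.008]
contact_force: [-0.6, -0.1, -0.0]
grip_width: 0.0856
```

```bash
python3 -c "
from h import *
im=imaging.grab_frame('scene')
delta((.507,.2245,.117),-2)
p=proj('scene',(.507,.2245,.16)).astype(int);h=50
t=r.get_obs()['tcp_pos']
cv2.imwrite('pics/c11.png',cv2.resize(im[p[1]-h:p[1]+h,p[0]-h:p[0]+h],(600,600),interpolation=cv2.INTER_CUBIC))
for P in (t,(.507,.2245,.136)):print((proj('scene',P)-p+h)*6)"
```

```text
t10.05 tcp [0.5048 0.2187 0.186 ] F [ 0.5 -1.  -0.3] w0.0851 q [-0.92  0.35  0.5   1.93 -0.21  0.92 -0.35]
xyz cm [0.6  0.23 6.9 ] rot [-0.2  0.1  0.2]
[302.72948261 257.27084963]
[306.60562587 349.95328634]
```

View pics/c11.png

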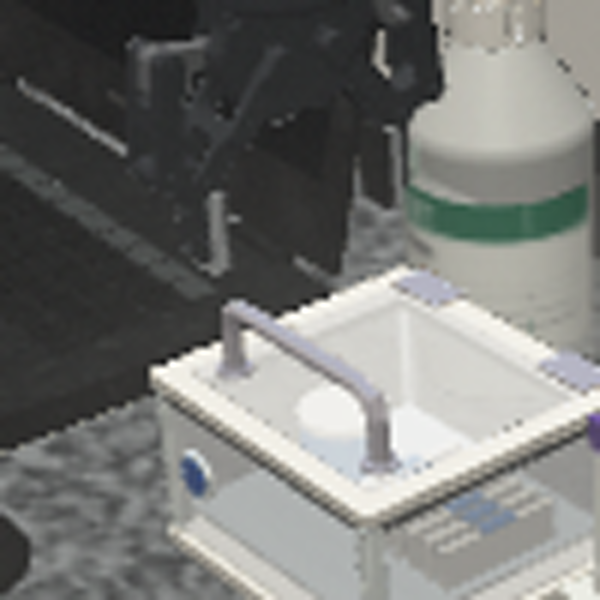

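Call:
jog_arm --rows '[{"xyz":[0.3,0.2,1.8],"delta_rot":[0,0,0],"fingers":0},{"xyz":[0.5,0.2,3.6],"delta_rot":[0,0,0],"fingers":0},{"xyz":[0.5,0.2,5.4],"delta_rot":[0,0,0],"fingers":0},{"xyz":[0.5,0.2,6.8],"delta_rot":[0,0,0],"fingers":0.2},{"xyz":[0.5,0.2,6.8],"delta_rot":[0,0,0],"fingers":0.4}]'

```text
clock: 10.47
tcp_pos: [0.5051, 0.2211, 0.1161]
orientation: [-2.256, -2.183, 0.014]
contact_force: [-0.2, -0.1, 0.0]
grip_width: 0.0641
```

```bash
python3 -c "
from h import *
im=imaging.grab_frame('scene')
delta((.507,.2245,.117),-2)
p=proj('scene',(.507,.2245,.14)).astype(int);h=40
t=r.get_obs()['tcp_pos']
cv2.imwrite('pics/c12.png',cv2.resize(im[p[1]-h:p[1]+h,p[0]-h:p[0]+h],(600,600),interpolation=cv2.INTER_CUBIC))"
```

```text
t10.52 tcp [0.5059 0.2215 0.1175] F [-0.2  0.6  0.4] w0.0564 q [-0.88  0.45  0.46  1.97 -0.28  0.79 -0.3 ]
xyz cm [0.3  0.1  0.05] rot [-0.4  0.2  0.1]
```

View pics/c12.png

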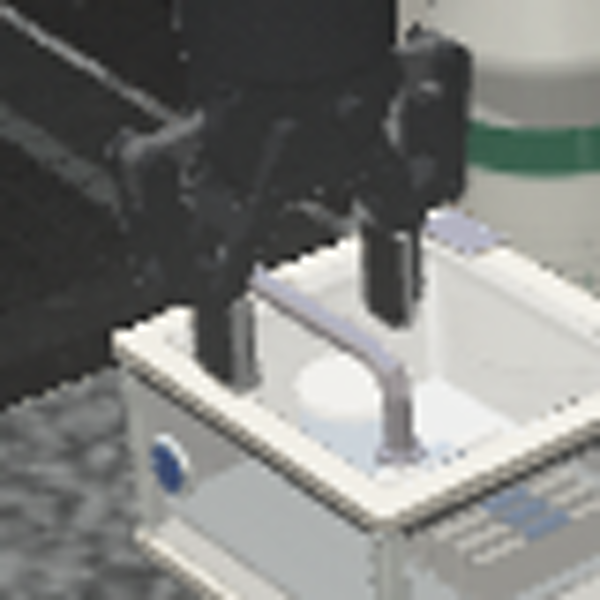

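The bar at crop (300,310) lies between the fingers at (225,350) and (390,280). I'll close on it.

Call:
jog_arm --rows '[{"xyz":[0.2,0.1,0],"delta_rot":[-0.4,0.2,0],"fingers":0.6},{"xyz":[0.2,0.1,0],"delta_rot":[-0.4,0.2,0],"fingers":0.8},{"xyz":[0.2,0.1,0],"delta_rot":[-0.4,0.2,0],"fingers":0.9},{"xyz":[0.2,0.1,0],"delta_rot":[-0.4,0.2,0],"fingers":1},{"xyz":[0.2,0.1,0],"delta_rot":[-0.4,0.2,0],"fingers":1}]' --grip_force 90

```text
clock: 10.93
tcp_pos: [0.5071, 0.2236, 0.1187]
orientation: [2.258, 2.184, 0.002]
contact_force: [-2.9, -0.1, 7.0]
grip_width: 0.0069
```

Call:
jog_arm --rows '[{"xyz":[0,0,0],"delta_rot":[0,0,0],"fingers":1},{"xyz":[0,0,0],"delta_rot":[0,0,0],"fingers":1},{"xyz":[0,0,0],"delta_rot":[0,0,0],"fingers":1},{"xyz":[0,0,0],"delta_rot":[0,0,0],"fingers":1},{"xyz":[0,0,0],"delta_rot":[0,0,0],"fingers":1}]'

```text
clock: 11.35
tcp_pos: [0.5071, 0.2236, 0.1188]
orientation: [2.258, 2.184, 0.002]
contact_force: [-1.1, -0.5, 1.4]
grip_width: 0.0071
```

```bash
python3 -c "
from h import *
delta((.507,.2245,.117),-2)"
```

```text
t11.35 tcp [0.5071 0.2236 0.1188] F [-1.1 -0.5  1.4] w0.0071 q [-0.89  0.45  0.46  1.97 -0.28  0.78 -0.3 ]
xyz cm [ 0.09 -0.01  0.18] rot [ 0.1 -0.   0.1]
```

Call:
jog_arm --rows '[{"xyz":[0,0.04,-0.1],"delta_rot":[0,0,0],"fingers":1},{"xyz":[0,0.08,-0.2],"delta_rot":[0,0,0],"fingers":1},{"xyz":[0,0.12,-0.3],"delta_rot":[0,0,0],"fingers":1},{"xyz":[0,0.16,-0.4],"delta_rot":[0,0,0],"fingers":1},{"xyz":[0,0.2,-0.5],"delta_rot":[0,0,0],"fingers":1}]'

```text
clock: 11.77
tcp_pos: [0.5073, 0.2234, 0.1201]
orientation: [2.257, 2.185, -0.004]
contact_force: [10.5, 6.6, -44.1]
grip_width: 0.0071
```

```bash
python3 -c "
from h import *
delta((.507+.0109,.2236,.1188+.0228),-2)"
```

```text
t11.77 tcp [0.5073 0.2234 0.1201] F [ 10.5   6.6 -44.1] w0.0071 q [-0.89  0.45  0.46  1.97 -0.27  0.79 -0.3 ]
xyz cm [ 0.05  1.05 -2.15] rot [-0.1  0.1  0.1]
```

```bash
python3 -c "
from h import *
im=imaging.grab_frame('scene')
im2=imaging.grab_frame('top')
delta((.507+.0109,.2236,.1188+.0228),-2)
print(r.get_obs()['moment'])
p=proj('scene',(.507,.2245,.14)).astype(int);h=40
a=cv2.resize(im[p[1]-h:p[1]+h,p[0]-h:p[0]+h],(600,600),interpolation=cv2.INTER_CUBIC);cv2.imwrite('pics/c13.png',a)"
```

```text
t11.87 tcp [0.5073 0.2235 0.12  ] F [  8.9   4.3 -36.7] w0.0068 q [-0.89  0.45  0.46  1.97 -0.27  0.79 -0.3 ]
xyz cm [ 0.04  1.06 -2.16] rot [-0.1  0.1  0.2]
[ 0.98162759 -1.87083395  0.03245231]
```

View pics/c13.png

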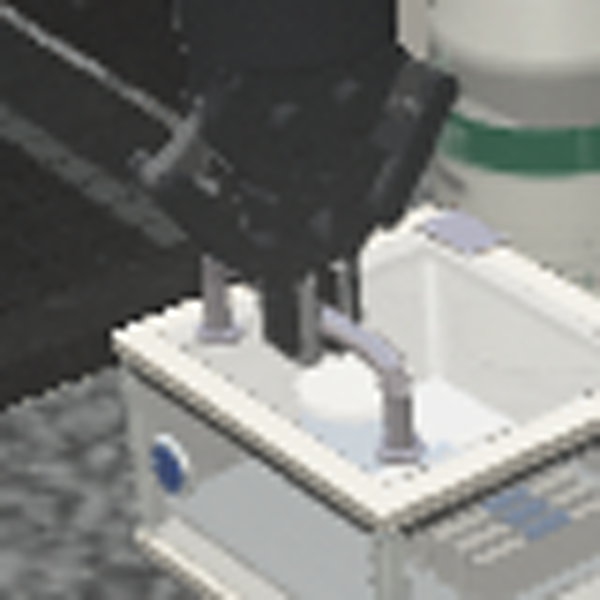

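Call:
jog_arm --rows '[{"xyz":[0,0.03,-0.15],"delta_rot":[0.9,0,0],"fingers":1},{"xyz":[0,0.06,-0.3],"delta_rot":[1.7,0,0],"fingers":1},{"xyz":[0,0.09,-0.45],"delta_rot":[2.5,0,0],"fingers":1},{"xyz":[0,0.12,-0.55],"delta_rot":[3.0,0,0],"fingers":1},{"xyz":[0,0.15,-0.65],"delta_rot":[3.4,0,0],"fingers":1}]' --grip_force 80

```text
clock: 12.28
tcp_pos: [0.5063, 0.2234, 0.1205]
orientation: [-2.225, -2.157, 0.077]
contact_force: [12.5, 7.5, -63.7]
grip_width: 0.0071
```

```bash
python3 -c "
from h import *
delta((.507+.0073,.2236,.1188+.0231),-2);print(r.get_obs()['moment'])"
```

```text
t12.28 tcp [0.5063 0.2234 0.1205] F [ 12.5   7.5 -63.7] w0.0071 q [-0.86  0.47  0.45  1.93 -0.29  0.87 -0.28]
xyz cm [ 0.03  0.65 -2.19] rot [-3.7  0.4  0.2]
[ 1.65887651 -3.89456971 -0.17167792]
```

```bash
python3 -c "
from h import *
im=imaging.grab_frame('scene');im2=imaging.grab_frame('top')
cv2.imwrite('pics/s14.png',im);cv2.imwrite('pics/t14.png',im2)
o=r.get_obs();print(o['tcp_pos'],o['contact_force'],o['moment'],o['tau'],o['clock'])
p=proj('scene',(.507,.2245,.12)).astype(int);h=40
f=lambda m:cv2.resize(m[p[1]-h:p[1]+h,p[0]-h:p[0]+h],(400,400),interpolation=cv2.INTER_CUBIC)
cv2.imwrite('pics/c14.png',np.hstack([f(cv2.imread('pics/scene0.png')),f(im)]))
p=proj('top',(.53,.2245,.12)).astype(int);h=60
cv2.imwrite('pics/c15.png',np.hstack([f(cv2.imread('pics/top0.png')),f(im2)]))"
```

```text
[0.50679668 0.22339217 0.12127632] [  8.73613057   3.98015705 -30.97834068] [ 0.86570828 -2.14654044 -0.08339847] [ 7.01212417e-01 -6.45941520e+01  1.00158066e+01 -2.61340159e+01
  3.80660947e-01  3.84650767e+00  5.66936703e-02] 12.3833
```

View pics/c14.png

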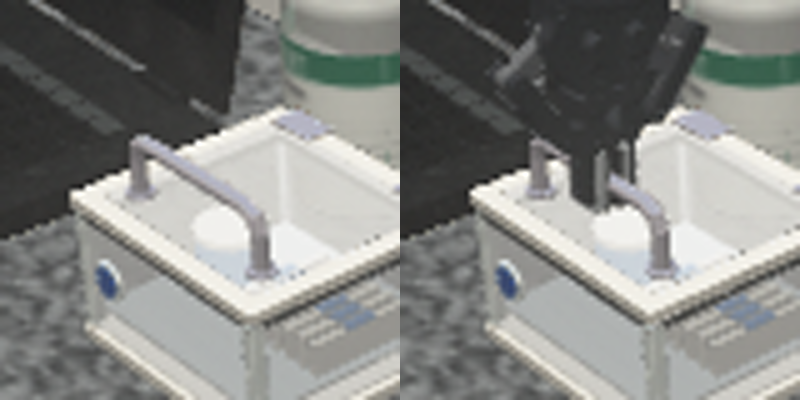

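View pics/c15.png

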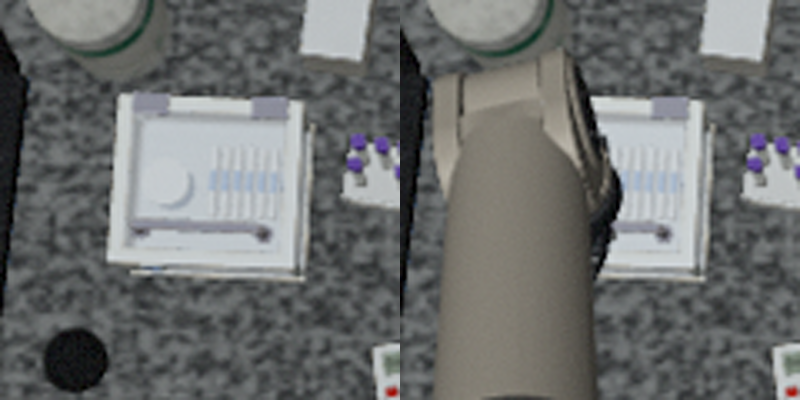

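The force fell from 64 to 31 N in 0.1 s while the handle crept up, so the gasket yields slowly. I'll keep pulling gently and let it give.

Call:
jog_arm --rows '[{"xyz":[0,0.05,-0.25],"delta_rot":[0,0,0],"fingers":1},{"xyz":[0,0.05,-0.3],"delta_rot":[0,0,0],"fingers":1},{"xyz":[0,0.08,-0.35],"delta_rot":[0,0,0],"fingers":1},{"xyz":[0,0.08,-0.35],"delta_rot":[0,0,0],"fingers":1},{"xyz":[0,0.08,-0.35],"delta_rot":[0,0,0],"fingers":1}]'

```text
clock: 12.8
tcp_pos: [0.5084, 0.2234, 0.1251]
orientation: [-2.226, -2.157, 0.075]
contact_force: [4.0, 0.9, -10.4]
grip_width: 0.0065
```

```bash
python3 -c "
from h import *
delta((.507+.0073,.2236,.1188+.0231),-2)"
```

```text
t12.80 tcp [0.5084 0.2234 0.1251] F [  4.    0.9 -10.4] w0.0065 q [-0.86  0.47  0.45  1.92 -0.29  0.88 -0.28]
xyz cm [ 0.03  0.48 -1.72] rot [-3.6  0.4  0.2]
```

Call:
jog_arm --rows '[{"xyz":[0,0.06,-0.2],"delta_rot":[0.8,0,0],"fingers":1},{"xyz":[0,0.12,-0.4],"delta_rot":[1.6,0,0],"fingers":1},{"xyz":[0,0.17,-0.6],"delta_rot":[2.5,0,0],"fingers":1},{"xyz":[0,0.23,-0.8],"delta_rot":[3.4,0,0],"fingers":1},{"xyz":[0,0.28,-1.0],"delta_rot":[4.2,0,0],"fingers":1}]'

```text
clock: 13.22
tcp_pos: [0.5121, 0.2233, 0.1356]
orientation: [-2.185, -2.117, 0.153]
contact_force: [1.6, -1.0, -2.2]
grip_width: 0.0071
```

```bash
python3 -c "
from h import *
delta((.507+.0073,.2236,.1188+.0231),-2)"
```

```text
t13.22 tcp [0.5121 0.2233 0.1356] F [ 1.6 -1.  -2.2] w0.0071 q [-0.82  0.5   0.44  1.85 -0.31  0.99 -0.25]
xyz cm [ 0.03  0.13 -0.66] rot [-7.9  0.3  0.2]
```

Call:
jog_arm --rows '[{"xyz":[0,0.05,-0.2],"delta_rot":[0.8,0,0],"fingers":1},{"xyz":[0,0.1,-0.4],"delta_rot":[1.7,0,0],"fingers":1},{"xyz":[0,0.13,-0.65],"delta_rot":[2.8,0,0],"fingers":1},{"xyz":[0,0.13,-0.65],"delta_rot":[2.8,0,0],"fingers":1},{"xyz":[0,0.13,-0.65],"delta_rot":[2.8,0,0],"fingers":1}]'

```text
clock: 13.63
tcp_pos: [0.5147, 0.2232, 0.1418]
orientation: [-2.159, -2.09, 0.202]
contact_force: [2.1, -0.7, -3.1]
grip_width: 0.007
```

```bash
python3 -c "
from h import *
im=imaging.grab_frame('scene');cv2.imwrite('pics/s16.png',im)
delta((.507+.0073,.2236,.1188+.0231),-2);print(abs(r.get_obs()['qvel']).max())
p=proj('scene',(.507,.2245,.12)).astype(int);h=40
f=lambda m:cv2.resize(m[p[1]-h:p[1]+h,p[0]-h:p[0]+h],(400,400),interpolation=cv2.INTER_CUBIC)
cv2.imwrite('pics/c16.png',np.hstack([f(cv2.imread('pics/scene0.png')),f(im)]))"
```

```text
t13.68 tcp [0.5146 0.2232 0.1418] F [ 2.2  0.2 -2.6] w0.0067 q [-0.79  0.52  0.44  1.81 -0.32  1.06 -0.23]
xyz cm [ 0.04 -0.04 -0.01] rot [-10.7   0.3   0.2]
0.010431093378950089
```

View pics/c16.png

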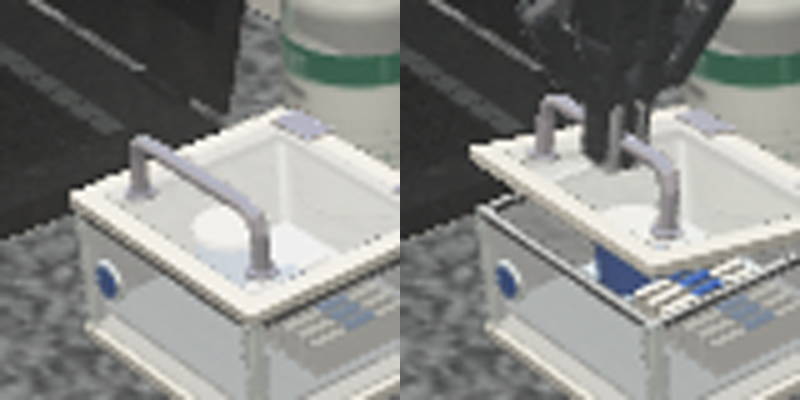

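View pics/s16.png

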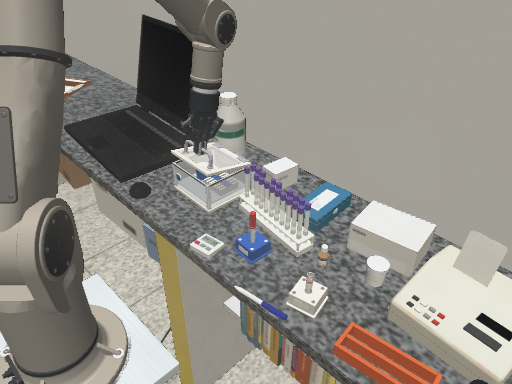

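Call:
jog_arm --rows '[{"xyz":[0,0,0],"delta_rot":[0,0,0],"fingers":1},{"xyz":[0,0,0],"delta_rot":[0,0,0],"fingers":1},{"xyz":[0,0,0],"delta_rot":[0,0,0],"fingers":1},{"xyz":[0,0,0],"delta_rot":[0,0,0],"fingers":1},{"xyz":[0,0,0],"delta_rot":[0,0,0],"fingers":1}]'

```text
clock: 14.1
tcp_pos: [0.5147, 0.2232, 0.1418]
orientation: [-2.159, -2.091, 0.201]
contact_force: [3.0, -0.0, -3.4]
grip_width: 0.0067
```

```bash
python3 -c "
from h import *
np.set_printoptions(precision=3,suppress=True)
p=proj('scene',(.507,.2245,.12)).astype(int);h=40
a=np.radians(-2);Rz=np.array([[np.cos(a),-np.sin(a)],[np.sin(a),np.cos(a)]])
for th in (0,.12,.16,.19,.22,.29):
    x,z=-.155,.01
    q=np.array([np.cos(th)*x+np.sin(th)*z,-.082]);zz=.09-np.sin(th)*x+np.cos(th)*z
    w=Rz@(q+[.125,0])+[.507,.2245]
    print(th,(proj('scene',(*w,zz))-p+h)*5)
im=imaging.grab_frame('scene')
m=proj('scene',(.456,-.0408,.09)).astype(int)
cv2.imwrite('pics/c17.png',np.hstack([cv2.resize(im[c[1]-d:c[1]+d,c[0]-d:c[0]+d],(390,390),interpolation=cv2.INTER_CUBIC) for c,d in((p,40),(m,25))]))
d0=cv2.imread('pics/scene0.png');df=cv2.absdiff(d0,im).max(2)
for n,c in (('timer',(207,244)),('drop',(323,256)),('cup',(376,270)),('pen',(261,302))): print(n,df[c[1]-12:c[1]+12,c[0]-12:c[0]+12].max())
delta((.5143,.2236,.1419),-2);print(abs(r.get_obs()['qvel']).max())"
```

```text
0 [252.902 315.169]
0.12 [254.437 283.678]
0.16 [255.722 272.84 ]
0.19 [256.94  264.621]
0.22 [258.376 256.334]
0.29 [262.573 236.79 ]
timer 3
drop 129
cup 4
pen 4
t14.15 tcp [0.515 0.223 0.142] F [ 2.2 -1.1 -3.4] w0.0070 q [-0.79  0.52  0.44  1.81 -0.32  1.06 -0.23]
xyz cm [ 0.03 -0.04 -0.01] rot [-10.7   0.3   0.2]
0.001592298808420073
```

View pics/c17.png

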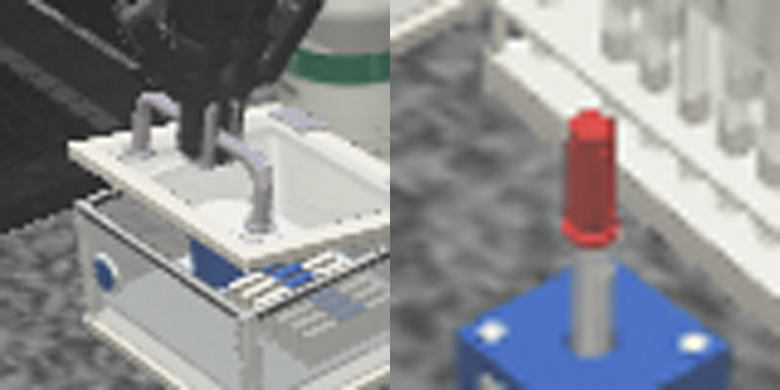

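```bash
python3 -c "
from h import *
print(r.hand_in());delta((.5143,.2236,.1419),-2)"
```

```text
the job is handed in; nothing more can be done
None
the job is handed in; nothing more can be done
```

The swab is seated in the extraction vial and released, and I handed in while still holding the dry-box lid ajar. I got no verdict back.

- **Swab:** I drew it by its cap from the transport tube and pushed it into the vial until the force reached about 23 N at the expected seated height. After release, the pictures show it upright with its flange on the rim.
- **Lid:** My first pulls on the bow handle moved it only 1 to 2 mm, and the wrist force peaked at about 64 N, well above the stated 12 to 18 N. The force dropped as the gasket crept loose, so I pulled more slowly from there. The lid now stands at about 0.19 rad (3 cm at the front edge). The handle's travel and the front corner in the picture both give that figure. The arm was still, with about 3 N of vertical load on the grip. I have no direct reading of the lid joint.
- **Bystanders:** A comparison of the scene picture before and after shows no change at the timer, cup or pen. The check at the dropper vial did flag a difference. I put that down to the removed red cap, which was beside it in the first picture; the vial looks to be in its original place. I saw no sign that it had been touched, but I did not measure it separately.
- **Time:** The job took about 14 s of the 48 s allowed.

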